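# Unclip the spent cartridge from the analyser and stand it in the drip tray

### The arm

A 6-joint arm with a two-finger parallel gripper is mounted at the origin on the work surface. World frame = base frame: x ahead of the robot, y to its left, z up, the work surface at z = 0. Lengths are in m, angles in rad, forces in N, time in s.
With the tool pointing down it reaches from about 0.4 to 0.825 m from the base axis. Payload 7 kg.
Tool frame: the origin (TCP) lies at the very end of the fingers, on their centre line; the grasp point (between the pads) lies 19 mm behind it; z points along the fingers, y is the line along which they close (so a half turn about z gives the same grasp; the last joint's range is limited). The gripper opens to 88 mm and grips with 3 to 60 N. Pads are 19 mm wide; open, the fingers measure 130 mm over their backs; the gripper's body (78 mm by 193 mm) begins 47 mm behind the grasp point.
Start: joints at [-1.041, 0.359, 0.012, 0, -1.224, -0.288], TCP at [0.162, -0.655, 0.191] pointing down, gripper open.
Joint ranges: [-3.07, 3.07], [-1.43, 2.12], [-1.02, 1.25], [-3.03, 1.67], [-3.05, -0], [-3.03, 3.03]. Speed limits (rad/s): [2.39, 2.39, 3.01, 3.14, 3.14, 3.14].

### API

Orientations are given as a unit quaternion [w, x, y, z].
In Python, from rig import * gives the robot as it stands. The module is installed in compiled form; this text tells all that it offers.
- The arm moves only by the shell command python3 -m jog 'ROWS'. ROWS is JSON, a list of rows, each a list of 7 numbers: the turn, a rotation vector about the tool's x, y, z in rad, then the shift along the tool's x, y, z in mm, then the gripper command: -1 is shut, 1 is fully open, values between are in proportion. A call has 1 to 8 rows; each row shifts and turns the commanded pose from where the row before left it, along the tool's axes as they then stand; what a row does not reach is not made up. A row lasts 1/10 s, in which the tool goes at most 50 mm and 8.59 degrees, less where a joint would pass 70% of its speed; a pose out of reach is approached as far as the arm can. A call is refused whole if a number of a shift passes 50 or a number of a turn 0.15, either way. A call with a gripper value outside its range is refused whole. The fingers move at their own pace and stop on an object; the grip force is fixed at half the most. Time passes only in rows, so rows that do not move let the fingers close. It gives the time, the measured TCP pose, the force, the opening and the grip force at its end, in the units of the state.
- get_obs(): the state, without advancing time (a new reading comes with each control period).
- camera(name): name is "side" or "top"; returns the picture (480x640x3 uint8, blue, green, red); there is no depth.
- calibration(name): a dict with "fx", "fy", "cx", "cy" (pixels), "eye" and "rotation" of the camera in the world. Camera axes: x right, y down, z forward; pixel columns grow to the right and rows downward; lengths in m; the calibration is good to about 2 mm. A picture is of the moment at which its call begins. calibration takes no time and is no camera call.
- finish_job(): hands the job in; it is judged then, once.
Trained networks look in the newest picture that a camera, given by its name, has taken for a name from the list of things; names that differ only in an ending like _2 or _b are one class to them, and where a whole thing is asked for, a point or a joint stands for the part that bears it (a point fixed in the world has none). Each returns a list of dicts, best first, with "conf" (0 to 1); they miss things now and then, are a little off and sometimes report something else, mostly with a low value. They report only what shows in the picture. A call takes as long as a camera call.
- look_for(camera, name): "pixel" ([column, row] in pixels, amid what is visible of it).
- mark_of(camera, name): "pixel" ([column, row] in pixels: a listed point, or the origin of a listed thing).
The state is a dict: "time_s": time; "joints": joint angles; "joint_vel": joint speeds; "effort": joint torques, N m; "position": TCP position; "ee_rot": TCP orientation; "ft_force": force on the tool from outside, world axes, zero at the start; "torque": the same for the moment, N m; "finger_gap": finger opening in m; "gripper_force": force on a finger pad.
Only numpy, scipy, OpenCV 4.12 (cv2) and the standard library are available. Lean on these libraries where they do the work, as an engineer would, in place of code of your own. Each camera call takes 0.05 s, during which the arm holds its last target. There are 200 camera calls.

### The job

Take the spent filter cartridge out of the analyser: pinch its two sprung side tabs together while it is still seated, so that it unclips, and draw it out of its bay. Then stand it upright on the floor of the steel drip tray and let go, without knocking or shifting the other things on the bench.

Things in the scene. Friction and masses are not known exactly. Their poses are not given: they have to be found in the camera images.
- cartridge_center (a point): centre, half-way up, of the cartridge: a white block 120 mm long with two grey ribbed tabs, 0.2 to 0.31 kg. z runs along its length, from its flat foot (60 mm below this point) to its grey head (60 mm above). The foot is 40 (x) by 59 mm (y), 26 mm high; the core above it 36 by 36 mm. Seated in its bay it leans 35 degrees, head towards the module's front, and sticks out from 10 mm below this point upwards
- cartridge_pinch (a point): point on the cartridge's axis between the ribbed tabs, 27 mm above its centre; axes as the centre's. The tabs are plates on its +y and -y sides, 26 mm wide (x), reaching 23 mm above this point and 37 mm below it to the bay's face; outer faces 60 mm apart, 46 mm with both pinched home. Pinch along y, tool along the cartridge's -z. Squeezed with 20 N or more, it can be carried by the tabs
- tab_left (a joint): how far the tab on the cartridge's +y side is pressed in, m: 0 = sprung out (its barb locked under the bay's lip), 0.007 = fully in. The spring needs 3.6 N to start and 7.8 N at full travel; let go, it springs out again. The barb is surely free of the lip from 0.0055 on
- tab_right (a joint): the same for the tab on the cartridge's -y side
- module: ivory analyser module with a sloping top, fixed, 220 mm wide (y), from 90 mm in front of (-x) to 140 mm behind its origin, which lies on the bench straight below the centre of the bay's floor (95 mm up). The bay's axis leans 35 degrees from vertical towards the module's -x side, its front, roughly towards the robot; the cartridge is drawn out along it, clear after 50 mm
- tube_bar (a point): middle of the steel tube guide bar, 12 mm thick, 200 mm long along the module's y, 290 mm above the bench. It bars a tool held vertically over the cartridge. Its two legs run from its ends back to 120 mm behind it and there down to the module (250 mm tall)
- bay_mouth (a point): centre of the bay's mouth in the module's sloping top (50 mm from the bay floor along the leaning axis); axes as the module's, z up. The mouth is 44 by 63 mm
- tray: shallow steel drip tray, fixed, 170 mm (x) by 150 mm (y), walls 5 mm thick and 22 mm high; origin: centre of its underside, its floor lies 5 mm above that. The small jar stands in it at about x = 55, y = 48 mm; the rest is free
- vial_jar: small glass jar with black cap, 30 mm across, 45 mm tall, standing in the tray near the corner on the tray's +x, +y side; origin: centre of its underside; a bystander, leave it standing
- reagent_bottle: amber bottle, 58 mm across, 150 mm tall; bystander; origin: centre of its underside
- petri_dish: closed clear dish, 90 mm across, 16 mm high; bystander; origin: centre of its underside
- beaker: glass beaker, 76 mm across the rim, 95 mm tall; bystander; origin: centre of its underside
- vial_rack: grey block of vials, 100 x 70 mm, 85 mm tall; bystander; origin: centre of its underside
- tip_box: grey closed box, 120 x 80 x 55 mm; bystander; origin: centre of its underside
- wash_bottle: white plastic bottle, 66 mm across, 160 mm tall; bystander; origin: centre of its underside
- spatula: steel lab spatula lying flat near the robot, 180 mm long; bystander; origin: under its middle
- cartridge: the cartridge itself; origin: the centre of the underside of its foot, 60 mm below the centre point along its z axis

How it is judged:
On the way, in this order (a step that is already met when the one before it is completed fails the run):
1. both tabs are pinched in while the cartridge is still seated (value of joint each of tab_left, tab_right above 0.0035 m and distance between cartridge_center and bay_mouth below 0.03 m), for 0.1 s.
2. the cartridge is drawn clear of the bay (distance between cartridge_center and bay_mouth above 0.12 m), for 0.1 s.
At the end, for the whole second after the job is handed in: The cartridge stands upright (within 0.12 rad, on its foot) on the tray's floor, its centre within 70 mm of the tray's centre along x and y and 58 to 72 mm above its underside, at rest and released (x of cartridge_center in the frame of tray between -0.07 and 0.07 m and y of cartridge_center in the frame of tray between -0.07 and 0.07 m and z of cartridge_center in the frame of tray between 0.058 and 0.072 m and angle between cartridge_center's own z axis and vertical below 0.12 rad and linear speed of cartridge below 0.02 m/s); the robot touches nothing.
It fails at once if a bystander is shifted more than 40 mm (distance of any of vial_jar, reagent_bottle, petri_dish, beaker, vial_rack, tip_box, wash_bottle, spatula from where it was at the start of the episode above 0.04 m).
It fails at once if a bottle, jar, beaker, rack or box is tipped more than 0.5 rad (angle between any of vial_jar, reagent_bottle, beaker, vial_rack, tip_box, wash_bottle's own z axis and vertical above 0.5 rad).
It also fails if it takes over 48 s, if anything falls off the work surface, if the arm or the gripper's body presses on something with over 40 N, if the wrist force passes 120 N, or if a joint passes its speed limit or range.

## Working session

There is one attempt and no reset: what is moved stays moved. The work goes in short steps, Python scripts to look and compute and a shell command to move; the robot and the scene stay as the last step left them, time stands still between calls to the robot, and variables do not carry over. Pictures are saved under pics/ and viewed, at most 10 in all, crops included, and the job is handed in when it is done.

```bash
mkdir -p pics; cat > h.py <<'E'
from rig import *
import numpy as np, cv2
from scipy.spatial.transform import Rotation as R
def ray(c,px):
    k=calibration(c); d=np.array([(px[0]-k["cx"])/k["fx"],(px[1]-k["cy"])/k["fy"],1.])
    return np.array(k["eye"]),np.array(k["rotation"])@d
def atz(c,px,z):
    e,d=ray(c,px); return e+d*(z-e[2])/d[2]
def tri(p1,p2):
    (a,u),(b,v)=ray("top",p1),ray("side",p2); u=u/np.linalg.norm(u); v=v/np.linalg.norm(v)
    s,t=np.linalg.lstsq(np.c_[u,-v],b-a,rcond=None)[0]
    return (a+s*u+b+t*v)/2,np.linalg.norm(a+s*u-b-t*v)
def q2R(q): return R.from_quat([q[1],q[2],q[3],q[0]])
E
python3 - <<'E'
from h import *
np.set_printoptions(precision=3,suppress=True)
for c in("top","side"):
    cv2.imwrite(f"pics/{c}0.png",camera(c)); k=calibration(c); print(c,k)
for n in "cartridge_center cartridge_pinch module tube_bar bay_mouth tray vial_jar reagent_bottle petri_dish beaker vial_rack tip_box wash_bottle spatula cartridge".split():
    r={c:mark_of(c,n)[:2] for c in("top","side")}
    for c in r: print(n,c,[(np.round(d["pixel"]),round(d["conf"],2)) for d in r[c]])
    if r["top"] and r["side"]: print("   ",tri(r["top"][0]["pixel"],r["side"][0]["pixel"]))
o=get_obs();print(o["time_s"],o["position"],o["ee_rot"],o["finger_gap"])
E
```

```text
top {'fx': 485.3092546638431, 'fy': 485.3092546638431, 'cx': 318.7174734418044, 'cy': 239.2046991740036, 'eye': array([ 0.303, -0.002,  1.558]), 'rotation': array([-0.057,  0.712, -0.698,  0.056])}
side {'fx': 452.10056346510316, 'fy': 452.10056346510316, 'cx': 318.57600657667456, 'cy': 234.0648969624098, 'eye': array([0.371, 0.886, 0.932]), 'rotation': array([ 0.04 , -0.08 ,  0.899, -0.428])}
cartridge_center top [(array([403., 228.]), 0.81), (array([470., 281.]), 0.23)]
cartridge_center side [(array([320., 200.]), 0.64)]Traceback (most recent call last):
  File "<stdin>", line 8, in <module>
  File "h.py", line 10, in tri
    (a,u),(b,v)=ray("top",p1),ray("side",p2); u=u/np.linalg.norm(u); v=v/np.linalg.norm(v)
                ~~~^^^^^^^^^^
  File "h.py", line 6, in ray
    return np.array(k["eye"]),np.array(k["rotation"])@d
                              ~~~~~~~~~~~~~~~~~~~~~~~^~
ValueError: matmul: Input operand 1 has a mismatch in its core dimension 0, with gufunc signature (n?,k),(k,m?)->(n?,m?) (size 3 is different from 4)
```

Rotation is a quaternion.

```bash
sed -i 's/np.array(k\["rotation"\])@d/q2R(k["rotation"]).apply(d)/' h.py
python3 - <<'E'
from h import *
np.set_printoptions(precision=3,suppress=True)
for n in "cartridge_center cartridge_pinch module tube_bar bay_mouth tray vial_jar reagent_bottle petri_dish beaker vial_rack tip_box wash_bottle spatula cartridge".split():
    r={c:mark_of(c,n)[:2] for c in("top","side")}
    for c in r: print(n,c,[(np.round(d["pixel"]),round(d["conf"],2)) for d in r[c]])
    if r["top"] and r["side"]: print("   ",tri(r["top"][0]["pixel"],r["side"][0]["pixel"]))
o=get_obs();print(o["time_s"],o["position"],o["ee_rot"],o["finger_gap"])
E
```

```text
cartridge_center top [(array([403., 228.]), 0.81), (array([470., 281.]), 0.23)]
cartridge_center side [(array([320., 200.]), 0.64)]
    (array([ 0.575, -0.249,  0.13 ]), np.float64(0.005832955714453718))
cartridge_pinch top [(array([400., 228.]), 0.62)]
cartridge_pinch side [(array([322., 192.]), 0.88), (array([397., 237.]), 0.35)]
    (array([ 0.565, -0.234,  0.171]), np.float64(0.004038100303985556))
module top [(array([395., 221.]), 0.76), (array([473., 228.]), 0.48)]
module side [(array([307., 230.]), 0.83)]
    (array([ 0.619, -0.244,  0.009]), np.float64(0.0009898502071697315))
tube_bar top [(array([415., 215.]), 0.58)]
tube_bar side [(array([316., 155.]), 0.94)]
    (array([ 0.585, -0.254,  0.282]), np.float64(0.009781209396127087))
bay_mouth top [(array([402., 223.]), 0.78)]
bay_mouth side [(array([314., 201.]), 0.69)]
    (array([ 0.591, -0.247,  0.127]), np.float64(0.0048468708589910064))
tray top [(array([235., 213.]), 0.78)]
tray side [(array([263., 364.]), 0.57)]
    (array([0.627, 0.278, 0.008]), np.float64(0.01224383928435466))
vial_jar top [(array([169., 262.]), 0.62)
[... 717 characters left out ...]
rray([308., 212.]), 0.35)]
tip_box top [(array([172., 226.]), 0.71)]
tip_box side [(array([252., 463.]), 0.67)]
    (array([ 0.591,  0.491, -0.025]), np.float64(0.006389264228059832))
wash_bottle top []
wash_bottle side [(array([324., 194.]), 0.67), (array([310., 209.]), 0.65)]
spatula top [(array([404., 313.]), 0.96)]
spatula side [(array([395., 236.]), 0.83)]
    (array([ 0.328, -0.273,  0.003]), np.float64(0.01152127003072357))
cartridge top [(array([400., 218.]), 0.57), (array([394., 224.]), 0.49)]
cartridge side [(array([310., 209.]), 0.94)]
    (array([ 0.609, -0.247,  0.093]), np.float64(0.00400727177178555))
1.7 [ 0.162 -0.655  0.191] [ 0.    -0.121  0.993 -0.   ] 0.08760087880014487
```

View pics/top0.png

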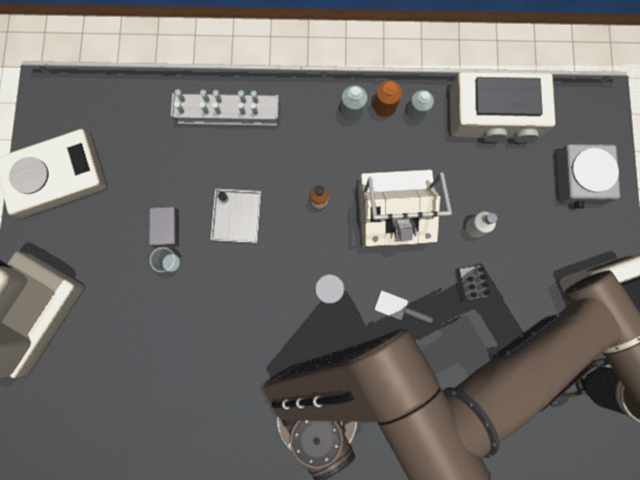

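View pics/side0.png

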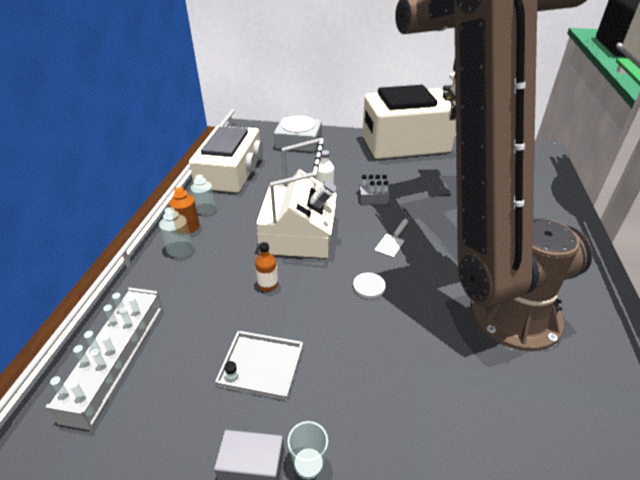

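The top view shows the module at about (400,215), the bar across x 365–450, the tray at (236,215) with the jar at its upper-left corner, and the rack and wash bottle at (475,282) and (482,223). The side view agrees. I'll zoom in to get the yaw of the module and tray.

```bash
python3 - <<'E'
from h import *
np.set_printoptions(precision=3,suppress=True)
t=cv2.imread("pics/top0.png");s=cv2.imread("pics/side0.png")
a=cv2.resize(t[160:260,345:465],None,fx=6,fy=6,interpolation=cv2.INTER_CUBIC)
cv2.imwrite("pics/tc.png",a)
b=cv2.resize(s[130:260,245:355],None,fx=4.6,fy=4.6,interpolation=cv2.INTER_CUBIC)
cv2.imwrite("pics/sc.png",b)
O=dict(cartridge_center=.144,cartridge_pinch=.166,module=0,tube_bar=.29,bay_mouth=.136,cartridge=.095,tray=0)
for n,z in O.items():
    for c in("top","side"):
        L=[m["pixel"] for m in mark_of(c,n)[:1]+mark_of(c,n)[:1]]
        print(n,c,*[atz(c,p,z) for p in L])
E
```

```text
cartridge_center top [ 0.569 -0.247  0.144] [ 0.569 -0.247  0.144]
cartridge_center side [ 0.574 -0.23   0.144] [ 0.574 -0.23   0.144]
cartridge_pinch top [ 0.564 -0.235  0.166] [ 0.564 -0.235  0.166]
cartridge_pinch side [ 0.568 -0.241  0.166] [ 0.568 -0.241  0.166]
module top [ 0.62  -0.245  0.   ] [ 0.62  -0.245  0.   ]
module side [ 0.621 -0.255  0.   ] [ 0.621 -0.255  0.   ]
tube_bar top [ 0.578 -0.253  0.29 ] [ 0.578 -0.253  0.29 ]
tube_bar side [ 0.587 -0.242  0.29 ] [ 0.587 -0.242  0.29 ]
bay_mouth top [ 0.587 -0.246  0.136] [ 0.587 -0.246  0.136]
bay_mouth side [ 0.591 -0.235  0.136] [ 0.591 -0.235  0.136]
cartridge top [ 0.611 -0.247  0.095] [ 0.611 -0.247  0.095]
cartridge side [ 0.607 -0.243  0.095] [ 0.607 -0.243  0.095]
tray top [0.635 0.28  0.   ] [0.635 0.28  0.   ]
tray side [0.623 0.273 0.   ] [0.623 0.273 0.   ]
```

View pics/tc.png

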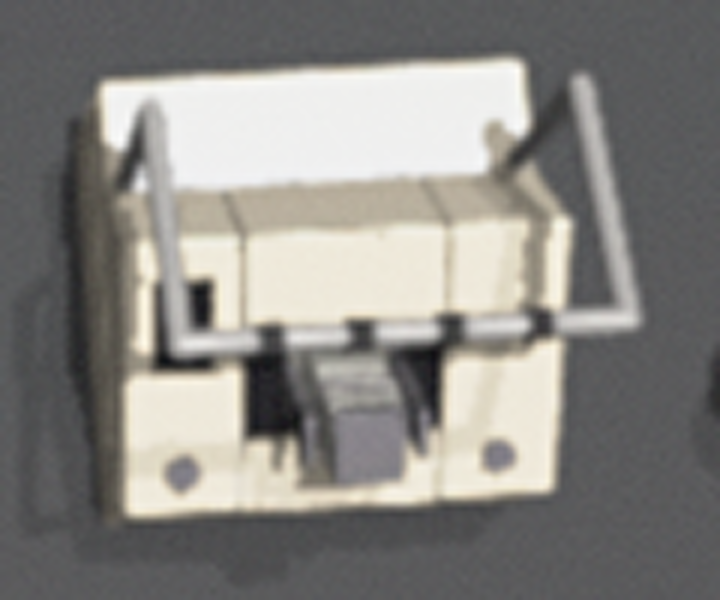

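View pics/sc.png

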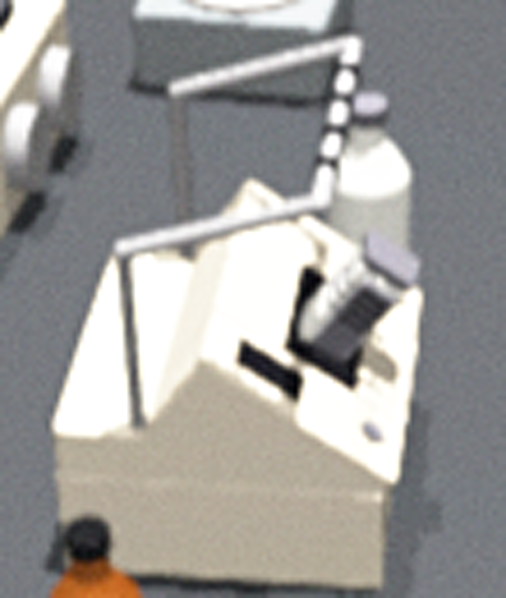

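```bash
python3 - <<'E'
from h import *
np.set_printoptions(precision=4,suppress=True)
T=lambda x,y,z:atz("top",(345+x/6-.4,160+y/6-.4),z)
S=lambda x,y,z:atz("side",(245+x/4.6-.4,130+y/4.6-.4),z)
a,b=T(183,343,.29),T(632,319,.29); print("bar",a,b,(a+b)/2,np.linalg.norm(a-b),np.degrees(np.arctan2(a[0]-b[0],a[1]-b[1])))
a,b=S(322,200,.29),S(352,48,.29); print("bar side",a,b,(a+b)/2,np.linalg.norm(a-b))
a,b=T(182,473,.12),T(500,455,.12); print("knobs",a,b,(a+b)/2,np.degrees(np.arctan2(a[0]-b[0],a[1]-b[1])))
a,b=T(152,105,.29),T(582,80,.29); print("bar back",a,b,(a+b)/2)
print("front",T(122,520,.09),T(556,492,.09))
print("head",T(370,443,.193),S(390,258,.193))
# tray corners
g=cv2.imread("pics/top0.png")[180:250,200:270]
cv2.imwrite("pics/tray.png",cv2.resize(g,None,fx=6,fy=6,interpolation=cv2.INTER_CUBIC))
m=(g.min(2)>150).astype(np.uint8); c=max(cv2.findContours(m,0,2)[0],key=cv2.contourArea)
bx=cv2.boxPoints(cv2.minAreaRect(c))+[200,180]; P=[atz("top",p,.02) for p in bx]; print(bx); print(np.array(P),np.mean(P,0))
E
```

```text
bar [ 0.571  -0.1471  0.29  ] [ 0.5859 -0.3468  0.29  ] [ 0.5784 -0.247   0.29  ] 0.20031191590909908 -4.266673346111758
bar side [ 0.572  -0.1453  0.29  ] [ 0.5878 -0.3356  0.29  ] [ 0.5799 -0.2405  0.29  ] 0.1908870157924201
knobs [ 0.5405 -0.1662  0.12  ] [ 0.5529 -0.3254  0.12  ] [ 0.5467 -0.2458  0.12  ] -4.425601725378219
bar back [ 0.6801 -0.133   0.29  ] [ 0.6957 -0.3268  0.29  ] [ 0.6879 -0.2299  0.29  ]
front [ 0.5206 -0.1391  0.09  ] [ 0.5395 -0.3604  0.09  ]
head [ 0.5447 -0.2472  0.193 ] [ 0.5457 -0.2386  0.193 ]
[[210.52   239.64  ]
 [213.3631 188.4646]
 [260.0523 191.0585]
 [257.2092 242.2338]]
[[0.5426 0.3499 0.02  ]
 [0.7118 0.3501 0.02  ]
 [0.7062 0.1973 0.02  ]
 [0.5372 0.1998 0.02  ]] [0.6244 0.2743 0.02  ]
```

```bash
python3 -m jog '[[0,0,0,-10,8,-8,1],[0,0,0,-35,26,-6,1],[0,0,0,-35,26,-6,1],[0,0,0,-35,26,-6,1],[0,0,0,-35,26,-6,1],[0,0,0,-35,26,-6,1],[0,0,0,-35,26,-6,1],[0,0,0,-35,26,-6,1]]'
python3 -m jog '[[0,0,0,-35,26,-6,1],[0,0,0,-35,26,-6,1],[0,0,0,-35,26,-6,1],[0,0,0,-35,26,-6,1],[0,0,0,-32,20,0,1],[0,0,0.084,0,0,0,1],[0,0,0.084,0,0,0,1],[0,0,0,0,0,0,1]]'
cat >> h.py <<'E'
def target(s,o=(.614,-.241),yaw=4.3,lean=35,zb=.095):
    c,sn=np.cos(np.radians(yaw)),np.sin(np.radians(yaw)); L=np.radians(lean)
    z=np.array([np.sin(L)*c,np.sin(L)*sn,-np.cos(L)]); y=np.array([-sn,c,0])
    return np.array([o[0],o[1],zb])-s*z, R.from_matrix(np.c_[np.cross(y,z),y,z])
def todo(s,**k):
    np.set_printoptions(precision=3,suppress=True)
    p,r=target(s,**k); o=get_obs(); q=q2R(o["ee_rot"])
    print("turn",(q.inv()*r).as_rotvec(),"shift(after turn axes)",r.inv().apply(p-o["position"])*1000,"now axes",q.inv().apply(p-o["position"])*1000,o["position"],"t",o["time_s"],"gap",o["finger_gap"])
E
python3 -c "
from h import *
todo(.2)"
```

```text
time_s: 3.9
position: [0.3647, -0.4079, 0.2421]
ee_rot: [0.0, -0.121, 0.993, -0.0]
ft_force: [1.5, 0.0, -0.1]
finger_gap: 0.0874
gripper_force: 0.0
time_s: 4.7
position: [0.5012, -0.2473, 0.2655]
ee_rot: [0.0, -0.037, 0.999, -0.0]
ft_force: [-1.0, -0.4, -0.0]
finger_gap: 0.0876
gripper_force: 0.0
turn [-0.001 -0.61  -0.001] shift(after turn axes) [ 5.227 -2.13   4.463] now axes [ 1.722 -2.131  6.653] [ 0.501 -0.247  0.265] t 4.7 gap 0.08757088267990677
```

```bash
python3 -m jog '[[0,-0.122,0,0,0,0,1],[0,-0.122,0,0,0,0,1],[0,-0.122,0,0,0,0,1],[0,-0.122,0,0,0,0,1],[0,-0.122,0,0,0,0,1],[0,0,0,5,-2,4,1],[0,0,0,0,0,0,1]]'
python3 - <<'E'
from h import *
todo(.2)
for c in("top","side"):
    g=camera(c)
    w=g[170:290,340:500] if c=="top" else g[110:260,240:400]
    cv2.imwrite(f"pics/{c}1.png",cv2.resize(w,None,fx=4,fy=4,interpolation=cv2.INTER_CUBIC))
    for n in("bay_mouth","cartridge_pinch","cartridge_center"): print(c,n,[(m["pixel"],m["conf"]) for m in mark_of(c,n)[:1]])
E
```

```text
time_s: 5.4
position: [0.4982, -0.2509, 0.2591]
ee_rot: [0.3, -0.035, 0.953, 0.011]
ft_force: [0.3, 0.1, 1.1]
finger_gap: 0.0877
gripper_force: 0.0
turn [-0.002 -0.001 -0.001] shift(after turn axes) [-1.098  1.157  1.046] now axes [-1.099  1.159  1.043] [ 0.498 -0.251  0.259] t 5.4 gap 0.08771547558194771
top bay_mouth [([404.9, 226.3], 0.8)]
top cartridge_pinch [([400.8, 228.4], 0.82)]
top cartridge_center [([405.1, 226.1], 0.76)]
side bay_mouth [([315.6, 199.2], 0.61)]
side cartridge_pinch [([320.4, 192.9], 0.93)]
side cartridge_center [([321.6, 200.8], 0.56)]
```

View pics/side1.png

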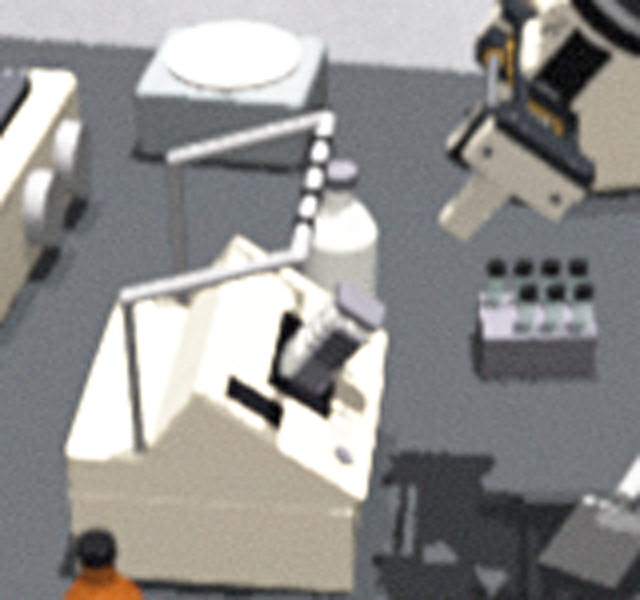

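View pics/top1.png

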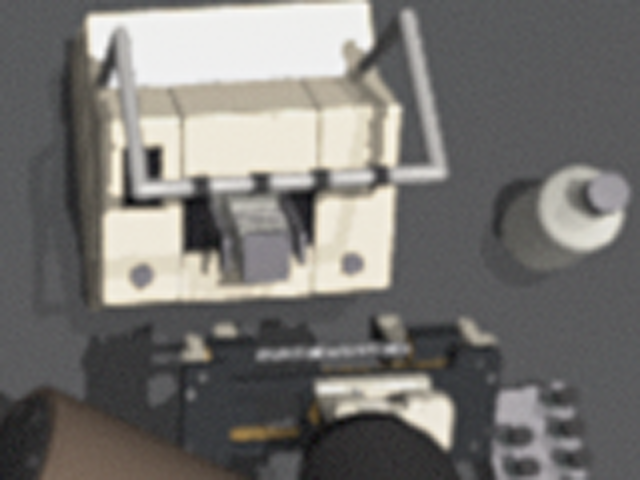

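The side view shows the gripper leaning correctly, with its fingertip near (354,166) px. In the top view the gripper lies below the module. I'll check where the TCP and the body project.

```bash
cat >> h.py <<'E'
def proj(c,P):
    k=calibration(c); d=q2R(k["rotation"]).inv().apply(np.array(P)-k["eye"])
    return np.array([k["cx"]+k["fx"]*d[0]/d[2],k["cy"]+k["fy"]*d[1]/d[2]])
E
python3 - <<'E'
from h import *
o=get_obs();q=q2R(o["ee_rot"]);p=np.array(o["position"])
for l in([0,0,0],[0,65,0],[0,-65,0],[0,44,0],[0,-44,0],[0,96,-66],[0,-96,-66],[-39,96,-66],[39,-96,-66]):
    w=p+q.apply(np.array(l)/1000); t=proj("top",w);s=proj("side",w)
    print(l,(t-[340,170])*4,(s-[240,110])*4)
for s in(.05,.087,.12):
    w=target(s)[0];print(s,(proj("top",w)-[340,170])*4,(proj("side",w)-[240,110])*4)
E
```

```text
[0, 0, 0] [287.21529187 302.58568551] [423.57015402 223.66324422]
[0, 65, 0] [191.40497937 307.78457839] [418.17086439 271.35015239]
[0, -65, 0] [382.94018476 297.3914277 ] [428.57117174 179.49390184]
[0, 44, 0] [222.36842788 306.10442886] [419.96167205 255.53361239]
[0, -44, 0] [352.02301448 299.06906607] [426.996283   193.40343067]
[0, 96, -66] [159.85666265 356.16769191] [474.91375702 229.38016402]
[0, -96, -66] [456.12143808 340.02731641] [484.18355363  96.98669571]
[-39, 96, -66] [160.47696313 302.15635109] [427.85272744 197.38141879]
[39, -96, -66] [451.5711613  392.74096229] [525.24296545 126.06796498]
0.05 [245.48601795 212.96941244] [306.80303827 357.1270295 ]
0.087 [254.88084588 233.54356241] [334.31600064 325.7706389 ]
0.12 [263.64111051 252.72805411] [359.57032458 296.98840762]
```

Projected features of the cartridge agree with my model, but the gripper appears about 20 mm away from where its reported pose projects. I'll overlay the expected outlines on a new picture to measure this.

```bash
python3 - <<'E'
from h import *
o=get_obs();q=q2R(o["ee_rot"]);p=np.array(o["position"]);print(p,o["joints"],o["joint_vel"])
W=[]
for c,(u,v) in(("top",(375,225)),("side",(325,115))):
    g=camera(c)[v:v+75,u:u+100 if c=="top" else u+100]; g=cv2.resize(g,None,fx=8,fy=8,interpolation=cv2.INTER_CUBIC)[:,:800]
    g=g[:300*2]
    for sg in(1,-1):
        pts=[(proj(c,p+q.apply(np.array([x,sg*y,0])/1000))-[u,v]+.5)*8 for x,y in((-9.5,44),(9.5,44),(9.5,65),(-9.5,65))]
        cv2.polylines(g,[np.int32(pts)],True,(0,0,255) if sg>0 else (0,255,0),2)
    W.append(cv2.resize(g,(400*2//2,300)) if 0 else g)
cv2.imwrite("pics/ov.png",cv2.resize(np.vstack(W),(533,800))[:, :] if 0 else np.hstack([cv2.resize(w,(400,300)) for w in W]))
E
```

```text
[ 0.49981812 -0.25010759  0.25864092] [-0.28615936 -0.16057725 -0.46353979 -0.31365353 -0.71414169 -1.03029848] [-0.00275634 -0.00506439 -0.00510286 -0.00429894 -0.00055862  0.00086868]
```

View pics/ov.png

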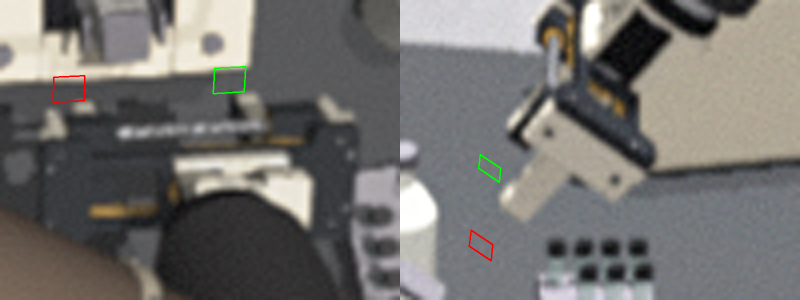

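```bash
python3 - <<'E'
from h import *
np.set_printoptions(precision=4,suppress=True)
print("origin",proj("top",[0,0,0]),proj("side",[0,0,0]),proj("side",[0,0,.1]))
o=get_obs();q=q2R(o["ee_rot"]);p=np.array(o["position"])
w=p+q.apply([0,.065,0])
for dt,ds in(((8,8),(8,-9)),((7.5,7),(7.7,-11)),((8.5,8.5),(7.5,-8)),((0,0),(8,-9))):
    P,e=tri(proj("top",w)+dt,proj("side",w)+ds); print(P-w,e)
E
```

```text
origin [316.0458 417.41  ] [515.3998 313.632 ] [526.0367 287.444 ]
[-0.0216 -0.0184  0.0198] 0.0046692246373867515
[-0.0204 -0.0159  0.0276] 0.003927056439599628
[-0.0212 -0.0205  0.0151] 0.006822265551295074
[-0.0135  0.0051  0.0353] 0.016329399229077037
```

```bash
cat > snap.py <<'E'
import sys
from h import *
for c in("top","side"): cv2.imwrite(f"pics/{sys.argv[1]}_{c}.png",camera(c))
E
python3 snap.py A; python3 -m jog '[[0,0,0,0,0,60,-1]]' >/dev/null; python3 -m jog '[[0,0,0,0,0,10,-1],[0,0,0,0,0,0,-1],[0,0,0,0,0,0,-1],[0,0,0,0,0,0,-1],[0,0,0,0,0,0,-1]]'
python3 snap.py B; python3 -m jog '[[0,0,0,0,0,0,0.2],[0,0,0,0,0,0,0.2],[0,0,0,0,0,0,0.2],[0,0,0,0,0,0,0.2]]'; python3 snap.py C
python3 - <<'E'
from h import *
o=get_obs();q=q2R(o["ee_rot"]);p=np.array(o["position"])
W=[]
for c,(u,v) in(("top",(370,215)),("side",(310,125))):
    row=[]
    for n in"BC":
        g=cv2.imread(f"pics/{n}_{c}.png")[v:v+75,u:u+100]; g=cv2.resize(g,(400,300),interpolation=cv2.INTER_CUBIC)
        a,b=[(proj(c,p+q.apply([0,0,z]))-[u,v]+.5)*4 for z in(0,-.08)]
        cv2.line(g,np.int32(a),np.int32(b),(0,0,255),1); cv2.circle(g,np.int32(a),4,(0,0,255),1); row.append(g)
    W.append(np.hstack(row))
cv2.imwrite("pics/bc.png",np.vstack(W)); print(p)
E
```

```text
time_s: 6.5
position: [0.5051, -0.25, 0.2508]
ee_rot: [0.3, -0.035, 0.953, 0.011]
ft_force: [-1.2, -0.6, 0.8]
finger_gap: 0.0532
gripper_force: 0.0
time_s: 7.0
position: [0.5051, -0.2499, 0.2507]
ee_rot: [0.3, -0.035, 0.953, 0.011]
ft_force: [0.6, -0.2, -0.1]
finger_gap: 0.0527
gripper_force: 0.0
[ 0.50503624 -0.24994914  0.25060637]out of range: a shift must lie within [-50, 50]
```

View pics/bc.png

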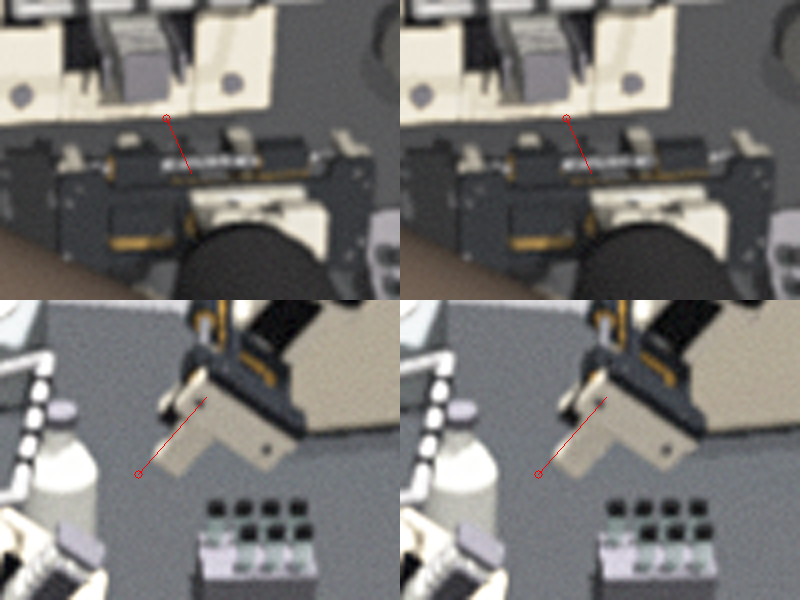

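The fingers' centre line fits the axis to about 5 mm sideways. Along the tool axis the visible tips look about 30 mm further back than reported. I'll approach gradually and re-check from close by.

```bash
python3 -m jog '[[0,0,0,0,3,0,1],[0,0,0,0,0,0,1],[0,0,0,0,0,0,1],[0,0,0,0,0,20,1],[0,0,0,0,0,30,1],[0,0,0,0,0,30,1],[0,0,0,0,0,15,1],[0,0,0,0,0,0,1]]'; python3 snap.py D
python3 - <<'E'
from h import *
todo(.095)
o=get_obs();q=q2R(o["ee_rot"]);p=np.array(o["position"])
W=[]
for c,(u,v) in(("top",(370,200)),("side",(285,130))):
    g=cv2.imread(f"pics/D_{c}.png")[v:v+100,u:u+66]; g=cv2.resize(g,(396,600),interpolation=cv2.INTER_CUBIC)
    for sg in(1,-1):
        pts=[(proj(c,p+q.apply(np.array([x,sg*y,0])/1000))-[u,v]+.5)*6 for x,y in((-9.5,44),(9.5,44),(9.5,65),(-9.5,65))]
        cv2.polylines(g,[np.int32(pts)],True,(0,0,255) if sg>0 else (0,255,0),1)
    W.append(g)
cv2.imwrite("pics/d.png",np.hstack(W))
E
```

```text
time_s: 7.9
position: [0.5589, -0.2425, 0.1704]
ee_rot: [0.298, -0.035, 0.954, 0.012]
ft_force: [-0.2, 0.5, -0.6]
finger_gap: 0.0875
gripper_force: 0.0
turn [-0.001 -0.001 -0.001] shift(after turn axes) [-0.117 -2.079  0.512] now axes [-0.119 -2.079  0.514] [ 0.559 -0.243  0.173] t 8.0 gap 0.08717643081922215
```

View pics/d.png

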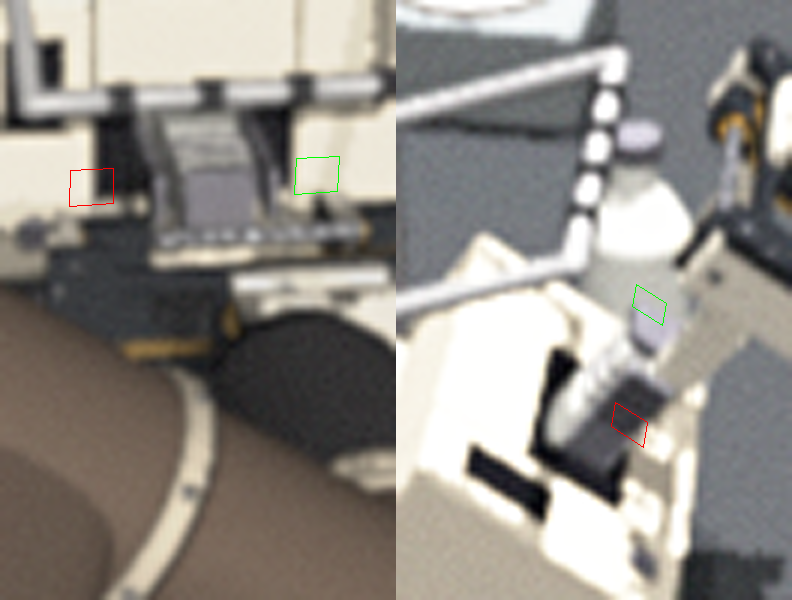

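In the side view the visible +y fingertip ends at about (680,375), roughly 38 mm short of the reported tip. Sideways it's within 3 mm of the cartridge axis. So the real tool is about 38 mm further back than reported. I'll advance while watching the force.

```bash
python3 -m jog '[[0,0,0,0,3,0,1],[0,0,0,0,0,15,1],[0,0,0,0,0,15,1],[0,0,0,0,0,10,1],[0,0,0,0,0,0,1]]'; python3 -m jog '[[0,0,0,0,0,5,1],[0,0,0,0,0,0,1]]'; python3 snap.py E
python3 - <<'E'
from h import *
todo(.05)
W=[]
for c,(u,v) in(("top",(370,200)),("side",(285,130))):
    g=cv2.imread(f"pics/E_{c}.png")[v:v+100,u:u+66]; g=cv2.resize(g,(396,600),interpolation=cv2.INTER_CUBIC)
    for s in(.05,.068,.09,.12):
        cv2.circle(g,np.int32((proj(c,target(s)[0])-[u,v]+.5)*6),3,(0,0,255),-1)
        cv2.circle(g,np.int32((proj(c,target(s)[0]+target(s)[1].apply([0,.065,0]))-[u,v]+.5)*6),3,(0,255,0),-1)
    W.append(g)
cv2.imwrite("pics/e.png",np.hstack(W))
E
```

```text
time_s: 8.5
position: [0.5817, -0.2379, 0.1377]
ee_rot: [0.299, -0.035, 0.954, 0.012]
ft_force: [0.4, 0.1, 0.5]
finger_gap: 0.0876
gripper_force: 0.0
time_s: 8.7
position: [0.5847, -0.238, 0.1353]
ee_rot: [0.3, -0.035, 0.953, 0.011]
ft_force: [0.5, -0.5, -0.7]
finger_gap: 0.0875
gripper_force: 0.0
turn [-0.001 -0.001 -0.001] shift(after turn axes) [-0.321 -5.069  0.257] now axes [-0.326 -5.069  0.26 ] [ 0.585 -0.238  0.136] t 8.8 gap 0.08766713489616906
```

View pics/e.png

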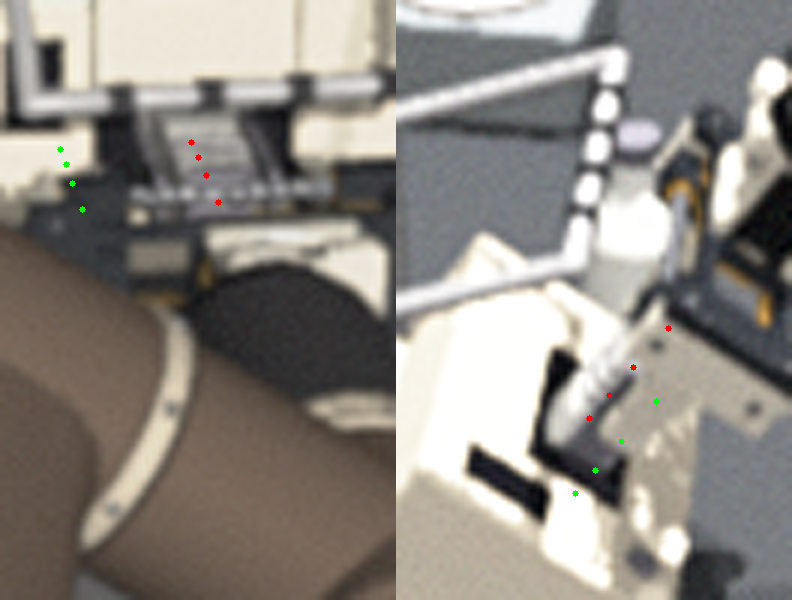

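The fingertip edge, at about (625,440) px, lies on the s = 0.09 mark beside the tabs, and there is no contact force. That confirms the ~39 mm offset, so I'll go 18 mm deeper and pinch.

```bash
python3 -m jog '[[0,0,0,0,0,8,1],[0,0,0,0,0,5,1],[0,0,0,0,0,5,1],[0,0,0,0,0,0,1]]'; python3 -m jog '[[0,0,0,0,0,0,0.3],[0,0,0,0,0,0,0.3],[0,0,0,0,0,0,0.0],[0,0,0,0,0,0,0.0],[0,0,0,0,0,0,-0.2],[0,0,0,0,0,0,-0.2]]'
```

```text
time_s: 9.2
position: [0.5949, -0.2371, 0.1201]
ee_rot: [0.3, -0.035, 0.953, 0.011]
ft_force: [0.2, 0.2, 0.4]
finger_gap: 0.0878
gripper_force: 0.0
time_s: 9.8
position: [0.5953, -0.2381, 0.122]
ee_rot: [0.301, -0.035, 0.953, 0.01]
ft_force: [-2.3, -4.0, 4.1]
finger_gap: 0.0452
gripper_force: 14.9
```

```bash
python3 -m jog '[[0,0,0,0,0,0,-1],[0,0,0,0,0,0,-1],[0,0,0,0,0,0,-1],[0,0,0,0,0,0,-1]]'; python3 -m jog '[[0,0,0,0,0,-6,-1],[0,0,0,0,0,-6,-1],[0,0,0,0,0,0,-1]]'
```

```text
time_s: 10.2
position: [0.5952, -0.2382, 0.1221]
ee_rot: [0.301, -0.035, 0.953, 0.01]
ft_force: [-2.9, -6.0, 4.9]
finger_gap: 0.0438
gripper_force: 29.8
time_s: 10.5
position: [0.588, -0.2383, 0.1317]
ee_rot: [0.3, -0.035, 0.953, 0.011]
ft_force: [-1.4, -5.9, 2.0]
finger_gap: 0.043
gripper_force: 29.7
```

```bash
python3 -m jog '[[0,0,0,0,0,-15,-1],[0,0,0,0,0,-15,-1],[0,0,0,0,0,-15,-1],[0,0,0,0,0,-15,-1],[0,0,0,0,0,0,-1]]'; python3 - <<'E'
from h import *
todo(-.02)
for c in("top","side"):
    camera(c); print(c,[(n,[(m["pixel"],m["conf"]) for m in mark_of(c,n)[:1]]) for n in("cartridge_center","cartridge_pinch")])
E
```

```text
time_s: 11.0
position: [0.5523, -0.2386, 0.1796]
ee_rot: [0.299, -0.035, 0.954, 0.012]
ft_force: [-2.0, 4.3, -0.0]
finger_gap: 0.0381
gripper_force: 28.9
turn [ 0.002 -0.003 -0.001] shift(after turn axes) [ -1.77   -7.015 124.474] now axes [ -2.164  -7.264 124.453] [ 0.552 -0.239  0.18 ] t 11.0 gap 0.03805886510966531
top [('cartridge_center', []), ('cartridge_pinch', [([405.7, 233.8], 0.85)])]
side [('cartridge_center', [([326.1, 193.5], 0.85)]), ('cartridge_pinch', [([326.0, 186.3], 0.72)])]
```

```bash
python3 - <<'E'
from h import *
np.set_printoptions(precision=3,suppress=True)
for c in("top","side"): camera(c)
for n in("cartridge","cartridge_center","cartridge_pinch"):
    r={c:mark_of(c,n)[:2] for c in("top","side")}
    l={c:look_for(c,n)[:1] for c in("top","side")}
    print(n,{c:[(m["pixel"],round(m["conf"],2)) for m in r[c]] for c in r},{c:[m["pixel"] for m in l[c]] for c in l})
    if r["top"] and r["side"]: print(tri(r["top"][0]["pixel"],r["side"][0]["pixel"]))
for s in(0,.027,.045,.06,.072,.087):
    print(s,[(n,*(proj(c,target(s+d)[0]) for c in("top","side"))) for n,d in(("foot",0),("cen",.06),("pin",.087))])
o=get_obs();print(o["finger_gap"],o["gripper_force"],o["ft_force"])
E
```

```text
cartridge {'top': [([400.8, 221.5], 0.61)], 'side': [([314.5, 203.7], 0.59)]} {'top': [[402.8, 227.0]], 'side': [[324.0, 190.3]]}
(array([ 0.594, -0.245,  0.118]), np.float64(0.001621037110666172))
cartridge_center {'top': [([401.0, 231.0], 0.87)], 'side': [([325.1, 192.5], 0.9)]} {'top': [[404.8, 228.0]], 'side': [[322.8, 194.4]]}
(array([ 0.557, -0.236,  0.169]), np.float64(0.0022044684397188245))
cartridge_pinch {'top': [([402.8, 232.6], 0.96)], 'side': [([327.6, 187.5], 0.68), ([315.3, 198.0], 0.51)]} {'top': [[404.2, 228.2]], 'side': [[321.4, 192.7]]}
(array([ 0.55 , -0.239,  0.186]), np.float64(0.0027800092796034016))
0 [('foot', array([398.364, 216.656]), array([307.727, 209.509])), ('cen', array([401.996, 224.609]), array([318.539, 197.186])), ('pin', array([403.72 , 228.386]), array([323.579, 191.443]))]
0.027 [('foot', array([399.965, 220.163]), array([312.528, 204.037])), ('cen', array([403.72 , 228.386]), array([323.579, 191.443])), ('pin', array([405.505, 232.295]), array([328.732, 185.57 ]))]
0.045 [('foot', array([401.062, 222.565]), array([315.787, 200.323])), ('cen', array([404.903, 230.977]), array([327.001, 187.542])), ('pin', array([406.73 , 234.977]), array([332.232, 181.581]))]
0.06 [('foot', array([401.996, 224.609]), array([318.539, 197.186])), ('cen', array([405.91 , 233.182]), array([329.893, 184.247])), ('pin', array([407.773, 237.262]), array([335.189, 178.211]))]
0.072 [('foot', array([402.755, 226.272]), array([320.765, 194.649])), ('cen', array([406.73 , 234.977]), array([332.232, 181.581])), ('pin', array([408.623, 239.122]), array([337.582, 175.484]))]
0.087 [('foot', array([403.72 , 228.386]), array([323.579, 191.443])), ('cen', array([407.773, 237.262]), array([335.189, 178.211])), ('pin', array([409.704, 241.49 ]), array([340.607, 172.036]))]
0.037699397783734774 28.859159485436976 [-3.364  6.436  0.526]
```

The marks show the cartridge only about 28 mm out while the tool moved 72 mm, so the grip slipped up to the head. I'll open, go back down and pinch again, then draw slowly while watching the force.

```bash
python3 -m jog '[[0,0,0,0,0,0,1],[0,0,0,0,0,0,1],[0,0,0,0,0,0,1],[0,0,0,0,0,0,1],[0,0,0,0,0,0,1]]'; cat > mk.py <<'E'
from h import *
np.set_printoptions(precision=3,suppress=True)
for c in("top","side"): camera(c)
for n in("cartridge","cartridge_center","cartridge_pinch"):
    r={c:mark_of(c,n)[:1] for c in("top","side")}
    print(n,{c:[(m["pixel"],round(m["conf"],2)) for m in r[c]] for c in r},*(tri(r["top"][0]["pixel"],r["side"][0]["pixel"]) if r["top"] and r["side"] else ()))
o=get_obs();print(o["time_s"],o["position"],o["finger_gap"],o["gripper_force"],o["ft_force"])
E
python3 mk.py
```

```text
time_s: 12.5
position: [0.554, -0.2406, 0.1805]
ee_rot: [0.3, -0.035, 0.953, 0.011]
ft_force: [-0.6, 0.1, -0.0]
finger_gap: 0.0726
gripper_force: 0.0
cartridge {'top': [([401.2, 217.5], 0.55)], 'side': [([313.5, 203.0], 0.66)]} [ 0.601 -0.246  0.12 ] 0.010133670190527725
cartridge_center {'top': [([405.2, 234.0], 0.78)], 'side': [([324.3, 195.6], 0.88)]} [ 0.557 -0.253  0.145] 0.011806024407157454
cartridge_pinch {'top': [], 'side': [([330.5, 189.5], 0.65)]}
12.9 [ 0.554 -0.24   0.18 ] 0.08735286753741343 0.0 [ 0.02  -0.053  0.318]
```

```bash
python3 -m jog '[[0,0,0,0,0,12,1],[0,0,0,0,0,12,1],[0,0,0,0,0,12,1],[0,0,0,0,0,10,1],[0,0,0,0,0,5,1],[0,0,0,0,0,0,1]]'; python3 -m jog '[[0,0,0,0,0,0,0],[0,0,0,0,0,0,0],[0,0,0,0,0,0,-0.3],[0,0,0,0,0,0,-0.3],[0,0,0,0,0,0,-1],[0,0,0,0,0,0,-1],[0,0,0,0,0,0,-1]]'; python3 mk.py
```

```text
time_s: 13.5
position: [0.5829, -0.238, 0.1369]
ee_rot: [0.299, -0.035, 0.953, 0.011]
ft_force: [-0.2, 0.1, 0.1]
finger_gap: 0.0875
gripper_force: 0.0
time_s: 14.2
position: [0.5834, -0.2409, 0.1398]
ee_rot: [0.301, -0.035, 0.953, 0.009]
ft_force: [-3.8, -11.9, 2.8]
finger_gap: 0.0435
gripper_force: 30.1
cartridge {'top': [([400.4, 218.7], 0.54)], 'side': [([250.6, 466.1], 0.74)]} [ 1.308 -0.805 -3.232] 0.013368646571700853
cartridge_center {'top': [([401.9, 233.0], 0.8)], 'side': [([324.9, 197.4], 0.65)]} [ 0.557 -0.243  0.146] 0.005618670619490259
cartridge_pinch {'top': [([406.6, 236.7], 0.73)], 'side': [([330.1, 190.2], 0.53)]} [ 0.543 -0.253  0.167] 0.005819600315851275
14.6 [ 0.583 -0.241  0.14 ] 0.04331503245746944 30.071467459201813 [ -3.913 -11.828   3.893]
```

```bash
python3 -m jog '[[0,0,0,0,-3,0,-1],[0,0,0,0,0,0,-1],[0,0,0,0,0,0,-1]]'; for i in 1 2; do python3 -m jog '[[0,0,0,0,0,-4,-1],[0,0,0,0,0,0,-1]]'; done
```

```text
time_s: 14.9
position: [0.5837, -0.2414, 0.1389]
ee_rot: [0.301, -0.035, 0.953, 0.011]
ft_force: [2.1, -2.8, 1.0]
finger_gap: 0.0433
gripper_force: 30.0
time_s: 15.1
position: [0.5814, -0.2414, 0.1419]
ee_rot: [0.3, -0.035, 0.953, 0.011]
ft_force: [1.5, -2.8, -0.5]
finger_gap: 0.0435
gripper_force: 30.0
time_s: 15.3
position: [0.5788, -0.2415, 0.1451]
ee_rot: [0.3, -0.035, 0.953, 0.011]
ft_force: [2.3, -3.5, 0.5]
finger_gap: 0.0431
gripper_force: 30.0
```

```bash
python3 -m jog '[[0,0,0,0,-1,-4,-1],[0,0,0,0,0,-4,-1],[0,0,0,0,0,-4,-1],[0,0,0,0,0,-4,-1]]';  python3 -m jog '[[0,0,0,0,0,-4,-1],[0,0,0,0,0,-4,-1]]'; python3 mk.py
```

```text
time_s: 15.7
position: [0.5683, -0.2427, 0.1574]
ee_rot: [0.299, -0.035, 0.953, 0.012]
ft_force: [-0.3, -0.4, -2.0]
finger_gap: 0.0437
gripper_force: 30.0
time_s: 15.9
position: [0.5643, -0.2434, 0.1646]
ee_rot: [0.3, -0.035, 0.953, 0.011]
ft_force: [0.0, 0.0, -2.9]
finger_gap: 0.0435
gripper_force: 30.0
cartridge {'top': [], 'side': [([318.1, 195.9], 0.71)]}
cartridge_center {'top': [([405.7, 234.7], 0.68)], 'side': [([332.5, 189.2], 0.86)]} [ 0.541 -0.249  0.175] 0.006502452149024504
cartridge_pinch {'top': [([406.8, 244.2], 0.73)], 'side': [([337.9, 182.2], 0.64)]} [ 0.517 -0.247  0.202] 0.00918945595349096
16.3 [ 0.565 -0.243  0.164] 0.04345295596984606 29.960220158100128 [-0.25   0.37  -2.611]
```

```bash
python3 -m jog '[[0,0,0,0,0,-10,-1],[0,0,0,0,0,-15,-1],[0,0,0,0,0,-20,-1],[0,0,0,0,0,-20,-1],[0,0,0,0,0,-20,-1],[0,0,0,0,0,-10,-1],[0,0,0,0,0,0,-1]]'; python3 mk.py
```

```text
time_s: 17.0
position: [0.5105, -0.248, 0.245]
ee_rot: [0.302, -0.035, 0.953, 0.01]
ft_force: [0.5, -0.3, -2.7]
finger_gap: 0.0436
gripper_force: 30.0
cartridge {'top': [([409.0, 236.2], 0.56)], 'side': [([335.0, 176.0], 0.64)]} [ 0.531 -0.25   0.222] 0.0009912589696580002
cartridge_center {'top': [([413.8, 249.9], 0.66)], 'side': [([351.3, 167.3], 0.84)]} [ 0.487 -0.257  0.252] 0.004656286000985612
cartridge_pinch {'top': [([411.8, 255.9], 0.6)], 'side': [([355.2, 159.2], 0.82)]} [ 0.471 -0.245  0.286] 0.005102404516104097
17.4 [ 0.511 -0.247  0.242] 0.043579520115646066 29.960404336452484 [ 0.427 -0.414 -2.995]
```

```bash
python3 -m jog '[[0,0,0,0,0,-20,-1],[0,0,0,0,0,-30,-1],[0,0.08,0,0,0,0,-1],[0,0.1,0,0,0,0,-1],[0,0.12,0,0,0,0,-1],[0,0.12,0,0,0,0,-1],[0,0.11,0,0,0,0,-1],[0,0.08,0,0,0,0,-1]]'; python3 - <<'E'
from h import *
for _ in 1,: 
    o=get_obs();q=q2R(o["ee_rot"]);print(q.as_matrix().round(3),o["position"],o["finger_gap"])
    camera("top");camera("side")
    for n in("tray","reagent_bottle"): print(n,[(c,*(atz(c,m["pixel"],0).round(3) for m in mark_of(c,n)[:1])) for c in("top","side")])
E
```

```text
time_s: 18.2
position: [0.4833, -0.2494, 0.2831]
ee_rot: [-0.002, -0.037, 0.999, -0.0]
ft_force: [0.3, 0.8, -3.1]
finger_gap: 0.043
gripper_force: 30.0
[[-0.997 -0.074 -0.004]
 [-0.074  0.997 -0.001]
 [ 0.004 -0.    -1.   ]] [ 0.48334053 -0.24941682  0.28307288] 0.04303202865846627
tray [('top', array([0.626, 0.285, 0.   ])), ('side', array([0.621, 0.284, 0.   ]))]
reagent_bottle [('top', array([0.691, 0.008, 0.   ])), ('side', array([0.684, 0.009, 0.   ]))]
```

```bash
python3 -m jog '[[0,0,0,-5,15,0,-1],[0,0,0,-10,32,0,-1],[0,0,0,-13,42,0,-1],[0,0,0,-13,42,0,-1],[0,0,0,-13,42,0,-1],[0,0,0,-13,42,0,-1],[0,0,0,-13,42,0,-1],[0,0,0,-13,42,0,-1]]'; python3 -m jog '[[0,0,0,-13,42,0,-1],[0,0,0,-13,42,0,-1],[0,0,0,-13,42,0,-1],[0,0,0,-13,42,0,-1],[0,0,0,-10,32,0,-1],[0,0,0,-5,15,0,-1],[0,0,0,0,0,0,-1],[0,0,0,0,0,0,-1]]'; python3 mk.py
```

```text
time_s: 19.3
position: [0.5524, 0.0567, 0.2846]
ee_rot: [0.001, -0.037, 0.999, 0.001]
ft_force: [0.9, -0.0, -2.0]
finger_gap: 0.0433
gripper_force: 30.0
time_s: 20.1
position: [0.6035, 0.2741, 0.2838]
ee_rot: [0.0, -0.037, 0.999, 0.0]
ft_force: [0.5, -0.4, -1.5]
finger_gap: 0.0433
gripper_force: 30.0
cartridge {'top': [([221.6, 204.1], 0.68)], 'side': [([260.1, 293.2], 0.65)]} [0.607 0.272 0.25 ] 0.001341892354591232
cartridge_center {'top': [([217.6, 205.3], 0.69)], 'side': [([268.7, 275.4], 0.95)]} [0.588 0.271 0.304] 0.0046202909498953984
cartridge_pinch {'top': [([215.3, 201.9], 0.5)], 'side': [([263.2, 264.8], 0.59)]} [0.594 0.272 0.331] 0.0014181563309252252
20.5 [0.604 0.274 0.284] 0.0439015433766655 29.958622455596924 [ 0.147  0.217 -2.28 ]
```

```bash
python3 -m jog '[[0,0,0,0,0,15,-1],[0,0,0,0,0,30,-1],[0,0,0,0,0,40,-1],[0,0,0,0,0,40,-1],[0,0,0,0,0,40,-1],[0,0,0,0,0,25,-1],[0,0,0,0,0,10,-1],[0,0,0,0,0,0,-1]]'; python3 mk.py; python3 mk.py
```

```text
time_s: 21.3
position: [0.6033, 0.2742, 0.0822]
ee_rot: [-0.001, -0.037, 0.999, -0.001]
ft_force: [0.3, -0.1, -2.3]
finger_gap: 0.0434
gripper_force: 30.0
cartridge {'top': [([235.5, 220.2], 0.4)], 'side': []}
cartridge_center {'top': [([229.8, 222.4], 0.48)], 'side': []}
cartridge_pinch {'top': [([228.4, 219.6], 0.62)], 'side': [([270.3, 330.3], 0.75)]} [0.59  0.274 0.135] 0.008009824730648462
21.7 [0.604 0.275 0.085] 0.044058379023690315 29.958660900592804 [ 0.486 -0.395 -2.386]
cartridge {'top': [([232.0, 220.5], 0.54)], 'side': [([267.5, 350.5], 0.53)]} [0.602 0.276 0.063] 0.0076351327506088565
cartridge_center {'top': [([229.8, 219.8], 0.4)], 'side': [([271.6, 338.6], 0.85)]} [0.592 0.275 0.108] 0.0019523704146668507
cartridge_pinch {'top': [([228.5, 219.2], 0.57)], 'side': [([269.3, 330.6], 0.71)]} [0.592 0.274 0.134] 0.008847012618954878
22.1 [0.604 0.275 0.083] 0.0431795113589324 29.958563446998596 [ 0.215  0.273 -1.91 ]
```

```bash
python3 -m jog '[[0,0,0,0,0,15,-1],[0,0,0,0,0,12,-1],[0,0,0,0,0,5,-1],[0,0,0,0,0,0,-1]]'; for i in 1 2 3; do python3 -m jog '[[0,0,0,0,0,3,-1],[0,0,0,0,0,0,-1]]' | grep -E "pos|ft"; done
```

```text
time_s: 22.5
position: [0.6028, 0.274, 0.0495]
ee_rot: [-0.001, -0.037, 0.999, -0.001]
ft_force: [-0.6, 0.2, -1.5]
finger_gap: 0.0436
gripper_force: 30.0
position: [0.6038, 0.2748, 0.0482]
ft_force: [-0.4, 0.3, -1.8]
position: [0.6036, 0.2747, 0.0453]
ft_force: [-0.3, 0.7, -1.4]
position: [0.6035, 0.2747, 0.0421]
ft_force: [-0.2, -0.3, -2.5]
```

```bash
for i in 1 2 3 4; do python3 -m jog '[[0,0,0,0,0,2,-1],[0,0,0,0,0,0,-1]]' | grep -E "pos|ft"; done
```

```text
position: [0.604, 0.2749, 0.0406]
ft_force: [0.6, -0.2, -0.6]
position: [0.6049, 0.2748, 0.0401]
ft_force: [-0.5, -3.2, 8.3]
position: [0.6061, 0.275, 0.0396]
ft_force: [0.2, -3.1, 13.6]
position: [0.6075, 0.2751, 0.039]
ft_force: [1.6, -5.0, 19.0]
```

```bash
python3 mk.py; python3 -m jog '[[0,0,0,0,0,-3,-1],[0,0,0,0,0,-1,-1],[0,0,0,0,0,0,-1]]'
```

```text
cartridge {'top': [([235.5, 219.1], 0.52)], 'side': [([270.6, 366.3], 0.58)]} [0.609 0.276 0.002] 0.011769284556973155
cartridge_center {'top': [([236.1, 223.2], 0.51)], 'side': [([273.0, 349.1], 0.78)]} [0.594 0.264 0.055] 0.005069709147906239
cartridge_pinch {'top': [([230.6, 222.2], 0.44)], 'side': [([272.0, 343.8], 0.78)]} [0.59  0.275 0.09 ] 0.005952094638237906
24.3 [0.607 0.275 0.039] 0.04402284700534395 30.11421650648117 [ 1.367 -5.188 19.59 ]
time_s: 24.6
position: [0.6047, 0.2751, 0.0392]
ee_rot: [0.001, -0.037, 0.999, 0.0]
ft_force: [1.3, -1.1, 4.9]
finger_gap: 0.0437
gripper_force: 30.0
```

The marks suggest the cartridge leans about 0.15 rad, head toward −x. I'll lift slightly, turn it upright, and set it down again.

```bash
python3 -m jog '[[0,0,0,0,0,-6,-1],[0,0.06,0,0,0,0,-1],[0,0.06,0,0,0,0,-1],[0,0,0,0,0,0,-1]]'; python3 mk.py; python3 mk.py
```

```text
time_s: 25.0
position: [0.6041, 0.2748, 0.043]
ee_rot: [-0.061, -0.036, 0.997, -0.002]
ft_force: [0.2, 0.3, -2.0]
finger_gap: 0.0437
gripper_force: 30.0
cartridge {'top': [([235.3, 224.4], 0.73)], 'side': [([273.0, 363.8], 0.66)]} [0.596 0.274 0.011] 0.0011816350252774508
cartridge_center {'top': [([232.4, 218.6], 0.75)], 'side': [([273.2, 349.9], 0.57)]} [0.598 0.274 0.066] 0.010763334889487348
cartridge_pinch {'top': [([228.4, 216.9], 0.74)], 'side': []}
25.4 [0.603 0.275 0.045] 0.043570282448138146 29.97895896434784 [-0.32  -0.287 -2.599]
cartridge {'top': [([237.3, 224.2], 0.77)], 'side': [([273.0, 363.5], 0.82)]} [0.598 0.269 0.005] 0.0009831365441594648
cartridge_center {'top': [([235.5, 223.5], 0.67)], 'side': [([269.4, 348.4], 0.93)]} [0.597 0.266 0.058] 0.014466469111127105
cartridge_pinch {'top': [([231.9, 220.9], 0.53)], 'side': [([267.9, 339.8], 0.92)]} [0.597 0.271 0.096] 0.013259816605447864
25.8 [0.604 0.275 0.044] 0.04370617056478982 29.979045689105988 [-1.099 -0.401 -2.225]
```

Upright now (foot, centre and pinch all at x ≈ 0.597). I'll lower to contact and release.

```bash
for i in 1 2 3 4; do python3 -m jog '[[0,0,0,0,0,1.5,-1],[0,0,0,0,0,0,-1]]' | grep -E "pos|ft"; done
```

```text
position: [0.6034, 0.2746, 0.0426]
ft_force: [-0.0, -0.7, -2.0]
position: [0.6032, 0.2746, 0.0411]
ft_force: [0.4, 0.5, -2.2]
position: [0.603, 0.2746, 0.0397]
ft_force: [-0.0, 0.6, -2.3]
position: [0.6028, 0.2746, 0.0382]
ft_force: [-0.8, 0.7, -2.0]
```

```bash
for i in 1 2 3; do python3 -m jog '[[0,0,0,0,0,1.5,-1],[0,0,0,0,0,0,-1]]' | grep -E "pos|ft"; done
```

```text
position: [0.6029, 0.2747, 0.0369]
ft_force: [0.2, -0.1, -2.1]
position: [0.6034, 0.2748, 0.0365]
ft_force: [0.7, -1.0, 4.4]
position: [0.6041, 0.2748, 0.0361]
ft_force: [1.2, -1.5, 9.6]
```

```bash
python3 -m jog '[[0,0,0,0,0,-1,-1],[0,0,0,0,0,0,0.1],[0,0,0,0,0,0,0.4],[0,0,0,0,0,0,0.6],[0,0,0,0,0,0,1],[0,0,0,0,0,0,1],[0,0,0,0,0,0,1],[0,0,0,0,0,0,1]]'; python3 mk.py
```

```text
time_s: 28.0
position: [0.6022, 0.2746, 0.0345]
ee_rot: [-0.06, -0.037, 0.997, -0.002]
ft_force: [0.4, 0.0, -0.6]
finger_gap: 0.0859
gripper_force: 0.0
cartridge {'top': [([235.8, 222.3], 0.57)], 'side': [([275.6, 363.5], 0.79)]} [0.597 0.272 0.012] 0.011444263304808217
cartridge_center {'top': [([232.0, 222.1], 0.83)], 'side': [([273.0, 353.0], 0.95)]} [0.593 0.277 0.058] 0.001024727754061988
cartridge_pinch {'top': [([230.6, 219.1], 0.75)], 'side': [([271.4, 342.4], 0.59)]} [0.595 0.275 0.094] 0.0015368288476229552
28.4 [0.603 0.275 0.035] 0.08752406604480457 0.0 [-0.587  0.165  0.26 ]
```

```bash
python3 -m jog '[[0,0,0,0,0,-8,1],[0,0,0,0,0,-15,1],[0,0,0,0,0,-20,1],[0,0,0,0,0,-30,1],[0,0,0,0,0,-40,1],[0,0,0,0,0,-40,1],[0,0,0,0,0,-20,1],[0,0,0,0,0,0,1]]'; python3 mk.py; python3 mk.py; python3 - <<'E'
from h import *
camera("top");camera("side")
for n in("tray","vial_jar"): print(n,[(c,*(atz(c,m["pixel"],0 if n=="tray" else .005).round(3) for m in mark_of(c,n)[:1])) for c in("top","side")])
E
```

```text
time_s: 29.2
position: [0.6256, 0.2769, 0.2128]
ee_rot: [-0.056, -0.037, 0.998, -0.0]
ft_force: [0.8, 0.6, -0.3]
finger_gap: 0.0877
gripper_force: 0.0
cartridge {'top': [([237.4, 223.1], 0.65)], 'side': [([271.1, 363.5], 0.61)]} [0.602 0.269 0.003] 0.001876968696840257
cartridge_center {'top': [], 'side': [([268.9, 349.6], 0.69)]}
cartridge_pinch {'top': [([231.3, 219.3], 0.62)], 'side': [([270.0, 341.9], 0.74)]} [0.597 0.273 0.093] 0.0025438081330106397
29.6 [0.623 0.276 0.206] 0.08787650606520928 0.0 [ 1.184 -0.047 -0.866]
cartridge {'top': [([237.0, 226.8], 0.75)], 'side': [([265.7, 281.9], 0.39)]} [0.576 0.233 0.243] 0.061401063857488114
cartridge_center {'top': [], 'side': [([272.1, 352.5], 0.92)]}
cartridge_pinch {'top': [([229.4, 218.4], 0.85)], 'side': [([270.3, 341.5], 0.88)]} [0.597 0.277 0.1  ] 0.0009880028016843725
30.0 [0.623 0.276 0.207] 0.08774851520229407 0.0 [0.792 0.459 0.127]
tray [('top', array([0.632, 0.282, 0.   ])), ('side', array([0.472, 0.482, 0.   ]))]
vial_jar [('top', array([0.592, 0.268, 0.005])), ('side', array([0.686, 0.315, 0.005]))]
```

The cartridge stands upright in the tray (pinch point directly above the foot, at z ≈ 0.095), the jar is in place and the arm is clear.

```bash
python3 -c "
from rig import *
print(finish_job())"
```

```text
the job is handed in; nothing more can be done
None
```

I drew the cartridge out of the bay, stood it upright in the drip tray about 30 mm from the tray's centre, released it and handed the job in at about 30 s. The first pinch slipped partway and had to be redone, and the final check was from camera marks only, with no verdict reported back.

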